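Snap the sprung roller into the rack infeed lane

TASK

Take the sprung roller from its tray and fit it across the open end of the rack infeed lane: sprung brass pin in the recess of the tall blue stop, plain steel pin in the recess of the low white stop, both pins fully home, and let go. The stops are brittle: lean on them with no more than about 25 N, just enough to squeeze the spring together; feel for the recesses (the stops are clamped a few millimetres off their drawn place), and ease the spring out again. Leave everything else on the bench where it stands.

Things in the scene. Friction and masses are not known exactly. Their poses are not given: they have to be found in the camera images.
- roller_mid (a point): Centre of the loose sprung roller: black rubber cylinder, diameter 26 mm, 104 mm long, orange ring near its sprung end, 0.18 to 0.3 kg. Its axis is its y axis, +y to the sprung end. It starts level, axis 34 mm above the bench; its middle is free to be gripped across the diameter from above. It can pivot or slip in a weak grip. Free it is 142 mm long over the pins, fully compressed 122 mm.
- plain_tip (a point): Tip of the roller's rigid steel pin, at y = -62 mm from the centre: diameter 8 mm, sticks out 10 mm from the end, rim bevelled 1.5 mm.
- sprung_tip (a point): Tip of the roller's sprung brass pin, diameter 8 mm, rim bevelled 1.5 mm. Uncompressed it sticks out 28 mm (tip at y = +80 mm from the centre); it slides straight in by at most 20 mm, to y = +60 mm, where it stops hard. The spring pushes with about 2.5 N when out, rising 0.375 N per mm to about 10 N when fully in.
- tall_recess (a point): NOMINAL centre of the mouth of the recess in the tall blue stop, on its flat inner face, 70 mm above the bench. The true place is up to 4 mm higher or lower and up to 5 mm off along y (see body lane). Blind hole for the sprung pin, 11 mm across, 8 mm deep along +y, mouth bevelled 1.5 mm. The stop is 50 mm wide along x, 14 mm thick, and its flat face goes on 60 mm above the recess centre.
- low_recess (a point): NOMINAL centre of the mouth of the recess in the low white stop, for the plain pin: same kind of hole, 8 mm deep along -y, facing the tall stop's recess. The true place is off by the same amount as the tall stop's, as both sit on one carrier: the faces are always 124 mm apart, the recesses level with each other. The stop is 50 mm wide along x, 14 mm thick, its top 14 mm above its recess centre.
- tray: Fixed grey tray under the roller, 205 x 190 x 4 mm; origin on the bench under the roller's middle (within 8 mm along the roller). Two orange V supports, 10 mm thick, 40 mm either side of the origin along y, carry the roller.
- lane: Rack infeed lane, fixed to the bench, origin on the bench: x along the lane to its deck, y across from low to tall stop, z up. The two stops stand on a carrier clamped within 5 mm of nominal in y and 4 mm in z (exact in x); this offset is not measured: feel for it. The base is 12 mm high; the white deck (83 mm high, side walls 98 mm) begins 85 mm from the origin in +x.
- roller: The roller with its pins; same origin and axes as point roller_mid.
- lane_rack: Bystander: low empty yellow tube rack, 28 x 94 x 28 mm, loose on the lane's deck; origin under its centre.
- driver: Bystander: screwdriver, 150 mm long, loose on the tray, lying along y 0.1 m behind the roller.
- tube_rack: Bystander: yellow rack with capped tubes, 116 x 50 x 78 mm, loose on the bench; origin under its centre.
- red_cup: Bystander: red plastic cup, 74 mm across, 85 mm high; origin under its centre.
- jar: Bystander: white jar, 84 mm across, 100 mm high; origin under its centre.
- flask: Bystander: amber bottle with blue cap, 60 mm across, 130 mm high; origin under its centre.
Things that resemble listed ones, but are neither listed nor needed, are in the scene too. Of the things that look like the roller, the smallest one is meant.

How it is judged (in metres and radians):
On the way:
1. the roller is lifted clear of its tray (height (world z) of roller_mid above 0.08 m and contact force between roller and tray below 0.1 N), for 0.2 s.
At the end, for the whole second after the job is handed in: The roller lies across the lane, both pins home in their recesses (short by 3 mm in all at most): 137 mm or more over the pins though the stops are 124 mm apart, both tips within 8 mm in y, 9 mm in z and 4 mm in x of the nominal recess ends; at rest and let go (distance between plain_tip and sprung_tip above 0.137 m and y of plain_tip in the frame of lane between -0.078 and -0.062 m and y of sprung_tip in the frame of lane between 0.062 and 0.078 m and x of plain_tip in the frame of lane between -0.004 and 0.004 m and z of plain_tip in the frame of lane between 0.061 and 0.079 m and x of sprung_tip in the frame of lane between -0.004 and 0.004 m and z of sprung_tip in the frame of lane between 0.061 and 0.079 m and linear speed of roller below 0.02 m/s); the robot touches nothing.
It fails at once if the roller presses on the lane with more than 25 N (contact force between roller and lane above 25 N).
It fails at once if a bystander is moved by more than 30 mm (distance of any of lane_rack, driver, tube_rack, red_cup, jar, flask from where it was at the start of the episode above 0.03 m).
It also fails if it takes over 64 s, if anything falls off the work surface, if the arm or the gripper's body presses on something with over 40 N, if the wrist force passes 120 N, or if a joint passes its speed limit or range.

ROBOT

A 7-joint arm with a two-finger parallel gripper is mounted at the origin on the work surface. World frame = base frame: x ahead of the robot, y to its left, z up, the work surface at z = 0. Lengths are in m, angles in degrees, forces in N, time in s.
With the tool pointing down it reaches from about 0.425 to 0.875 m from the base axis. Payload 4.7 kg.
Tool frame: the origin (TCP) lies midway between the tips of the shut fingers; the grasp point (between the pads) lies env.grip_point_offset behind it (env.grip_point_offset is the distance from the TCP to the grasp point, in m); x points along the fingers, y is the direction in which the jaws open and shut, and the axes are right-handed (so a half turn about x gives the same grasp; the last joint's range is limited). The gripper opens to 87 mm and grips with 3 to 60 N. Pads are 19 mm wide; open, the fingers measure 117 mm over their backs; the gripper's body (75 mm by 190 mm) begins 51 mm behind the grasp point.
Start: joints at [-68.004, 18.392, -4.016, 83.108, 1.295, 78.541, -3.26], TCP at [0.235, 0.606, 0.223] pointing down, gripper open.
Joint ranges: [-163.93, 163.93], [-17.29, 119.83], [-79.2, 71.16], [3.27, 140.29], [-89.18, 269.18], [5.43, 117.66], [-154.24, 154.24]. Speed limits (degrees/s): [147.25, 147.25, 180, 180, 180, 180, 180].

INTERFACE

Orientations are given as [roll, pitch, yaw] about the fixed x, y, z axes, in that order (R = Rz(yaw) Ry(pitch) Rx(roll)).
In Python, from cell import readout, read_camera, camera_params, sign_off, spot_in, pinpoint, env gives the robot as it stands.
- The arm moves only by the shell command python3 -m pendant 'ROWS' [OPENING] [FORCE]. ROWS is a JSON object of lists of equal length, an entry for each row: "xyz": the shift along the world's x, y, z in m, a list of three; "turn": the turn about the world's z in rad. A call has 1 to 10 rows; each row shifts and turns the pose as measured when the row begins; what a row does not reach is not made up. A row lasts 1/8 s, in which the tool goes at most 62.5 mm and 10.7 degrees, less where a joint would pass 70% of its speed; a pose out of reach is approached as far as the arm can. A call is refused whole if a number of a shift passes 0.0625 or a number of a turn 0.188, either way. A call with a gripper value outside its range is refused whole. OPENING is the opening, from 0 (shut) to 1 (fully open), set as the call begins (- or left out, the last holds). The fingers move at their own pace and stop on an object; FORCE is the grip in N (left out, the last holds). Time passes only in rows, so rows that do not move let the fingers close. It gives the time, the measured TCP pose, the force and the opening at its end, in the units of the state.
- readout.get_obs(): the state, without advancing time (a new reading comes with each control period).
- read_camera(name): name is "scene" or "top" or "wrist"; returns the picture (480x640x3 uint8, red, green, blue); there is no depth.
- camera_params(name): a dict with "fx", "fy", "cx", "cy" (pixels), "rvec" (rotation vector, rad) and "tvec" (3), from world to camera coordinates, as OpenCV has them; the wrist camera has in their place "hand_eye" (4x4, takes a point from camera to tool coordinates, whose origin is the TCP and whose axes are the tool frame's). Camera axes: x right, y down, z forward; pixel columns grow to the right and rows downward; lengths in m; the calibration is good to about 2 mm. A picture is of the moment at which its call begins: read the wrist's pose just before it. camera_params takes no time and is no camera call.
- sign_off(): hands the job in, once; it reports no verdict.
Trained networks look in the newest picture that a camera, given by its name, has taken for a name from the list of things; names that differ only in an ending like _2 or _b are one class to them, and where a whole thing is asked for, a point or a joint stands for the part that bears it (a point fixed in the world has none). Each returns a list of dicts, best first, with "score" (0 to 1); they miss things now and then, are a little off and sometimes report something else, mostly with a low value. They report only what shows in the picture. A call takes as long as a camera call. They do not tell look-alikes from the thing itself.
- spot_in(camera, name): "at" ([x, y, z] in m, in the coordinates of the camera as it stood for that picture, good to about 4 mm: the middle of the surface that is visible of it).
- pinpoint(camera, name): "at" ([x, y, z] in m, in the coordinates of the camera as it stood for that picture, good to about 4 mm: a listed point, or the origin of a listed thing).
The state is a dict: "time_s": time; "qpos": joint angles; "joint_velocities": joint speeds; "effort": joint torques, N m; "tool_pos": TCP position; "tool_rot": TCP orientation; "force": force on the tool from outside, world axes, zero at the start; "wrist_torque": the same for the moment, N m; "grip_width": finger opening in m.
Only numpy, scipy, OpenCV 4.12 (cv2) and the standard library are available. Lean on these libraries where they do the work, as an engineer would, in place of code of your own. Each camera call takes 0.05 s, during which the arm holds its last target.

## Working session

There is one attempt and no reset: what is moved stays moved. The work goes in short steps, Python scripts to look and compute and a shell command to move; the robot and the scene stay as the last step left them, time stands still between calls to the robot, and variables do not carry over. Pictures are saved under pics/ and viewed, and the job is handed in when it is done.

```bash
ls; mkdir -p pics; python3 - <<'E'
from cell import readout, read_camera, camera_params, spot_in, pinpoint, env
import cv2
o=readout.get_obs(); print(o['time_s'],o['tool_pos'],o['tool_rot'],o['grip_width'],env.grip_point_offset)
for c in ['scene','top','wrist']:
    im=read_camera(c); cv2.imwrite(f'pics/{c}0.png',im[:,:,::-1]); print(camera_params(c))
E
```

```text
pics
0.0 [0.23475717 0.60553862 0.22147821] [ -87.24868423   89.89266851 -108.43213462] 0.08669535277619386 0.0187
{'fx': 589.9585190443623, 'fy': 589.9585190443623, 'cx': 301.47767539658594, 'cy': 235.73913008325812, 'rvec': array([ 0.99781756,  2.53730355, -0.98067614]), 'tvec': array([ 0.32570858, -0.24351464,  1.78414949])}
{'fx': 623.1783068062949, 'fy': 623.1783068062949, 'cx': 314.4377391643074, 'cy': 246.61813607136918, 'rvec': array([ 2.18633816, -2.13809449,  0.13797097]), 'tvec': array([0.06014705, 0.48248038, 1.97749801])}
{'fx': 356.5022134271438, 'fy': 356.5022134271438, 'cx': 322.5162679793245, 'cy': 244.9768268864665, 'hand_eye': array([[ 7.18641131e-04, -2.49639097e-01,  9.68338683e-01,
        -1.62068090e-01],
       [ 9.99999668e-01,  5.52449018e-04, -5.99715811e-04,
        -3.11564083e-04],
       [-3.85245241e-04,  9.68338792e-01,  2.49639411e-01,
        -6.81032937e-02],
       [ 0.00000000e+00,  0.00000000e+00,  0.00000000e+00,
         1.00000000e+00]])}
```

View pics/scene0.png

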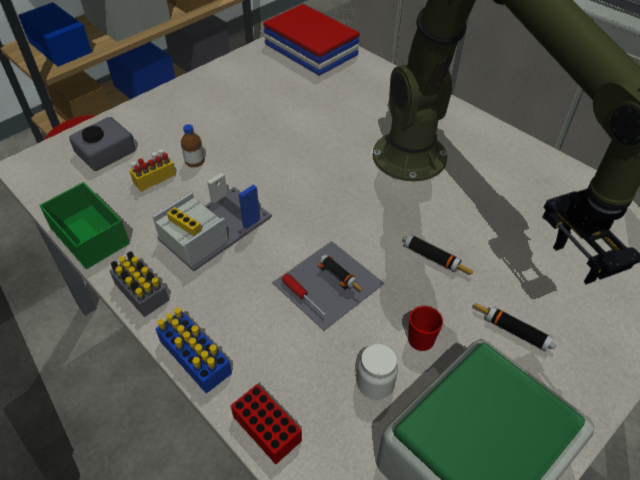

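View pics/top0.png

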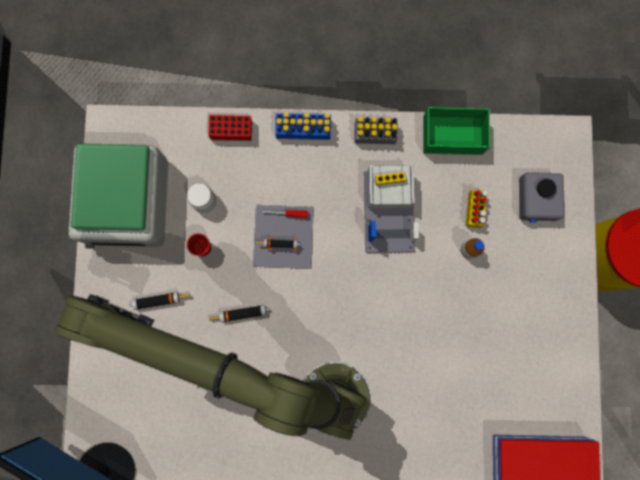

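View pics/wrist0.png

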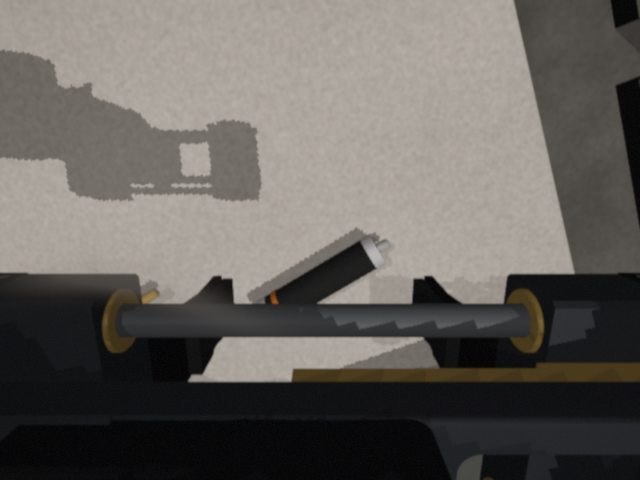

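```bash
cat > h.py <<'E'
import numpy as np, cv2
from scipy.spatial.transform import Rotation as R
from cell import readout, read_camera, camera_params, spot_in, pinpoint, env
def pose():
    o=readout.get_obs(); return np.array(o['tool_pos']), R.from_euler('xyz',o['tool_rot'],degrees=True).as_matrix()
def cam2world(c,p,ps=None):
    k=camera_params(c)
    if c=='wrist':
        t,Rm=ps; H=k['hand_eye']; return Rm@(H[:3,:3]@np.array(p)+H[:3,3])+t
    Rc=cv2.Rodrigues(k['rvec'])[0]; return Rc.T@(np.array(p)-k['tvec'])
def proj(c,P,ps=None):
    k=camera_params(c)
    if c=='wrist':
        t,Rm=ps; H=k['hand_eye']; q=H[:3,:3].T@(Rm.T@(np.array(P)-t)-H[:3,3])
    else: q=cv2.Rodrigues(k['rvec'])[0]@np.array(P)+k['tvec']
    return np.array([k['fx']*q[0]/q[2]+k['cx'],k['fy']*q[1]/q[2]+k['cy']])
def ray(c,uv,z,ps=None):
    k=camera_params(c); d=[(uv[0]-k['cx'])/k['fx'],(uv[1]-k['cy'])/k['fy'],1]
    a=cam2world(c,[0,0,0],ps); b=cam2world(c,d,ps); return a+(b-a)*(z-a[2])/(b[2]-a[2])
E
python3 - <<'E'
from h import *
ps=pose()
for c in ['top','scene']:
    for n in ['roller_mid','plain_tip','sprung_tip','tall_recess','low_recess','lane','tray']:
        for r in pinpoint(c,n)[:3]:
            print(c,n,round(r['score'],2),cam2world(c,r['at'],ps).round(4),proj(c,cam2world(c,r['at'],ps),ps).round())
print(readout.get_obs()['time_s'])
E
```

```text
top roller_mid 0.85 [0.2972 0.5743 0.0127] [156. 301.]
top roller_mid 0.81 [0.2651 0.2973 0.0138] [242. 313.]
top roller_mid 0.57 [0.4932 0.1771 0.0346] [281. 242.]
top plain_tip 0.83 [0.4883 0.1198 0.0317] [299. 244.]
top plain_tip 0.76 [0.2755 0.2158 0.0171] [268. 310.]
top plain_tip 0.6 [0.2853 0.6621 0.0083] [129. 304.]
top sprung_tip 0.45 [0.3218 0.4662 0.0128] [190. 294.]
top tall_recess 0.83 [ 0.5306 -0.1095  0.0703] [372. 231.]
top tall_recess 0.32 [0.5921 0.1676 0.0008] [286. 213.]
top low_recess 0.96 [ 0.531  -0.232   0.0678] [410. 232.]
top lane 0.85 [ 0.533  -0.1716 -0.0024] [389. 234.]
top lane 0.3 [0.4886 0.1802 0.0342] [280. 243.]
top tray 0.81 [ 0.4867  0.175  -0.0039] [283. 245.]
scene roller_mid 0.92 [0.4867 0.1861 0.0308] [339. 271.]
scene roller_mid 0.91 [0.2657 0.3011 0.0164] [432. 253.]
scene roller_mid 0.56 [0.299  0.5756 0.0172] [517. 327.]
scene plain_tip 0.9 [0.2818 0.6619 0.0165] [555. 347.]
scene plain_tip 0.84 [0.4853 0.1208 0.0276] [321. 256.]
scene plain_tip 0.83 [0.2777 0.2171 0.0198] [404. 237.]
scene sprung_tip 0.58 [0.488  0.263  0.0337] [361. 288.]
scene sprung_tip 0.42 [0.3188 0.4725 0.0232] [476. 304.]
scene low_recess 0.82 [ 0.5332 -0.2353  0.0699] [218. 183.]
scene lane 0.87 [ 0.5332 -0.1703  0.0008] [236. 213.]
scene tray 0.62 [ 0.485   0.1771 -0.0028] [337. 277.]
0.85
```

```bash
python3 - <<'E'
from h import *
a=cv2.imread('pics/top0.png'); s=cv2.imread('pics/scene0.png')
c1=cv2.resize(a[195:275,245:325],(400,400),interpolation=cv2.INTER_CUBIC)
c2=cv2.resize(a[160:260,350:430],(400,500),interpolation=cv2.INTER_CUBIC)[:500]
c3=cv2.resize(s[240:330,270:390],(400,300),interpolation=cv2.INTER_CUBIC)
c1=np.vstack([c1,np.zeros((100,400,3),np.uint8)])
cv2.imwrite('pics/crop1.png',np.hstack([c1,c2])); cv2.imwrite('pics/crop2.png',c3)
t,Rm=pose(); print(Rm.round(3))
E
```

```text
[[ 0.     0.361  0.932]
 [ 0.     0.932 -0.361]
 [-1.     0.     0.   ]]
```

View pics/crop1.png

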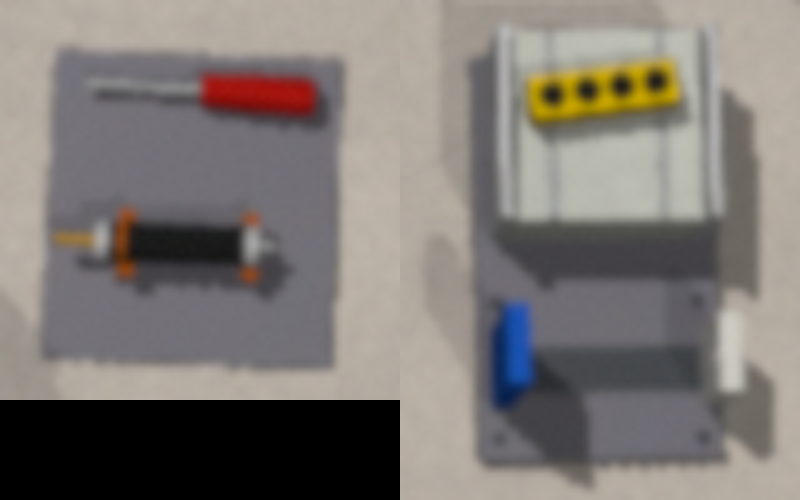

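View pics/crop2.png

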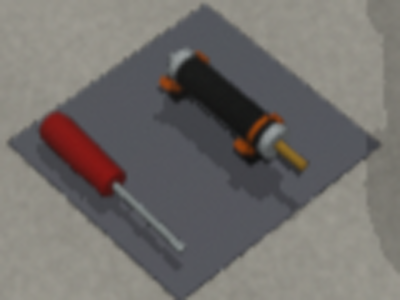

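Look-alikes of the roller in the top view: (156,300), (240,313) and (281,243). The first two are longer and lie on the bare bench. The third is the smallest and sits on the tray's V supports with its brass pin to +y, which the crops confirm, so I choose that one.

```bash
python3 - <<'E'
from h import *
def T(u,v,ox): return (ox[0]+u/5, ox[1]+v/5)
O1=(245,195);O2=(350,160)
def ang(p,q,z,o):
    a=ray('top',T(*p,o),z);b=ray('top',T(*q,o),z); d=a-b; print(a.round(4),b.round(4),'len',np.linalg.norm(d).round(4),'ang of dir',np.degrees(np.arctan2(d[1],d[0])).round(2))
ang((55,238),(275,245),.034,O1)
ang((112,45+0),(315-0,92+0),.004,O1)
# tray edges
ang((58,50),(345,60),.004,O1); ang((42,358),(332,366),.004,O1)
# deck front edge, base front edge, walls
ang((100,218),(320,216),.09,O2); ang((78,460),(325,460),.012,O2)
ang((102,30),(102,215),.098,O2); ang((312,30),(316,215),.098,O2)
E
```

```text
[0.4891 0.2588 0.034 ] [0.4878 0.1175 0.034 ] len 0.1414 ang of dir 89.47
[0.6215 0.2283 0.004 ] [0.5933 0.0943 0.004 ] len 0.137 ang of dir 78.12
[0.6173 0.2637 0.004 ] [0.6151 0.0751 0.004 ] len 0.1886 ang of dir 89.31
[0.4142 0.2673 0.004 ] [0.4133 0.0791 0.004 ] len 0.1883 ang of dir 89.71
[ 0.614  -0.1007  0.09  ] [ 0.6186 -0.2395  0.09  ] len 0.1388 ang of dir 91.87
[ 0.4693 -0.0956  0.012 ] [ 0.4729 -0.2561  0.012 ] len 0.1606 ang of dir 91.3
[ 0.7332 -0.0999  0.098 ] [ 0.6144 -0.1012  0.098 ] len 0.1188 ang of dir 0.63
[ 0.7364 -0.2328  0.098 ] [ 0.6176 -0.2356  0.098 ] len 0.1188 ang of dir 1.38
```

```bash
python3 -m pendant '{"xyz":[[0.0,0,0.02],[0.05,-0.04,0],[0.05,-0.05,0],[0.05,-0.05,0],[0.03,-0.05,0],[0.03,-0.05,0],[0.02,-0.05,0],[0.01,-0.05,0]],"turn":[0,0,0,0,0,0,0,0]}' 1
```

```text
time_s: 1.85
tool_pos: [0.4704, 0.2706, 0.2555]
tool_rot: [77.7, 89.1, 57.1]
force: [0.6, -0.6, -0.2]
grip_width: 0.0869
```

```bash
python3 - <<'E'
from h import *
t,Rm=pose(); print(t,Rm.round(3), 'yaw of tool y',np.degrees(np.arctan2(Rm[1,1],Rm[0,1])), readout.get_obs()['qpos'])
E
```

```text
[0.47044817 0.27059084 0.25547351] [[ 0.008  0.352  0.936]
 [ 0.013  0.936 -0.352]
 [-1.     0.015  0.003]] yaw of tool y 69.40891425937922 [-41.95193773   3.69945362   9.98805629  96.72292801  -1.04110869
  78.82497673  37.6132227 ]
```

```bash
python3 -m pendant '{"xyz":[[0.018,-0.04,0],[0,-0.05,0],[0,0,0],[0,0,0],[0,0,0],[0,0,0],[0,0,0]],"turn":[-0.18,-0.18,-0.18,-0.18,-0.18,-0.18,-0.1]}' 1
```

```text
time_s: 2.72
tool_pos: [0.4943, 0.1717, 0.2697]
tool_rot: [84.8, 88.2, -5.9]
force: [-0.1, 0.6, -0.7]
grip_width: 0.0873
```

```bash
python3 - <<'E'
from h import *
t,Rm=pose(); print(t,Rm.round(3), 'yaw of tool y',np.degrees(np.arctan2(Rm[1,1],Rm[0,1])), readout.get_obs()['qpos'])
im=read_camera('wrist'); cv2.imwrite('pics/w1.png',im[:,:,::-1])
for n in ['roller_mid','plain_tip','sprung_tip','driver']:
  for r in pinpoint('wrist',n)[:2]: print(n,round(r['score'],2),cam2world('wrist',r['at'],(t,Rm)).round(4))
E
```

```text
[0.49434074 0.17169692 0.26972473] [[ 0.032  0.999 -0.013]
 [-0.003 -0.013 -1.   ]
 [-0.999  0.032  0.003]] yaw of tool y -0.7538301967379314 [-37.61433445   0.12801551  15.01895798  98.74267422   0.85560241
  79.52634436 -23.49607673]
roller_mid 0.88 [0.4865 0.1822 0.0358]
roller_mid 0.71 [0.2665 0.2985 0.0173]
plain_tip 0.8 [0.2772 0.2097 0.0184]
plain_tip 0.66 [0.4902 0.1235 0.0267]
sprung_tip 0.6 [0.4875 0.2665 0.033 ]
driver 0.83 [ 5.922e-01  1.750e-01 -1.000e-04]
```

View pics/w1.png

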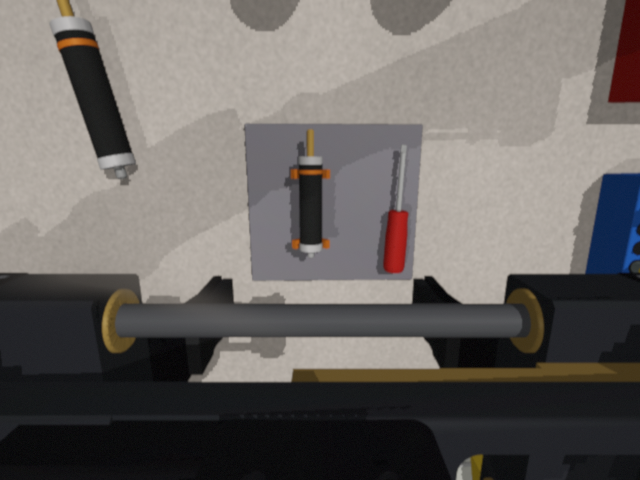

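```bash
python3 - <<'E'
from h import *
ps=pose()
for uv in [(310,130),(311,157),(311,251),(311,257)]: print(ray('wrist',uv,.034,ps).round(4))
E
python3 -m pendant '{"xyz":[[-0.003,0.005,-0.02],[-0.003,0.005,-0.04],[0,0,-0.04],[0,0,-0.04],[0,0,-0.01],[0,0,0]],"turn":[0.002,0.002,0,0,0,0]}' 0.6
```

```text
[0.4884 0.2619 0.034 ]
[0.489  0.2341 0.034 ]
[0.4874 0.1288 0.034 ]
[0.4873 0.1216 0.034 ]
time_s: 3.72
tool_pos: [0.4893, 0.1825, 0.1183]
tool_rot: [88.8, 88.0, -1.0]
force: [0.5, -0.7, 0.3]
grip_width: 0.0524
```

```bash
python3 - <<'E'
from h import *
t,Rm=pose(); print(t,Rm.round(3), 'yaw of tool y',np.degrees(np.arctan2(Rm[1,1],Rm[0,1])))
im=read_camera('wrist'); cv2.imwrite('pics/w2.png',im[:,:,::-1])
for n in ['roller_mid','plain_tip','sprung_tip']:
  for r in pinpoint('wrist',n)[:2]: print(n,round(r['score'],2),cam2world('wrist',r['at'],(t,Rm)).round(4))
E
```

```text
[0.4892979  0.18245292 0.11832379] [[ 0.036  0.999  0.004]
 [-0.001  0.004 -1.   ]
 [-0.999  0.036  0.001]] yaw of tool y 0.24743751462484898
roller_mid 0.74 [0.489  0.1857 0.0364]
plain_tip 0.79 [0.2752 0.2101 0.0179]
sprung_tip 0.68 [0.4903 0.2652 0.0303]
```

View pics/w2.png

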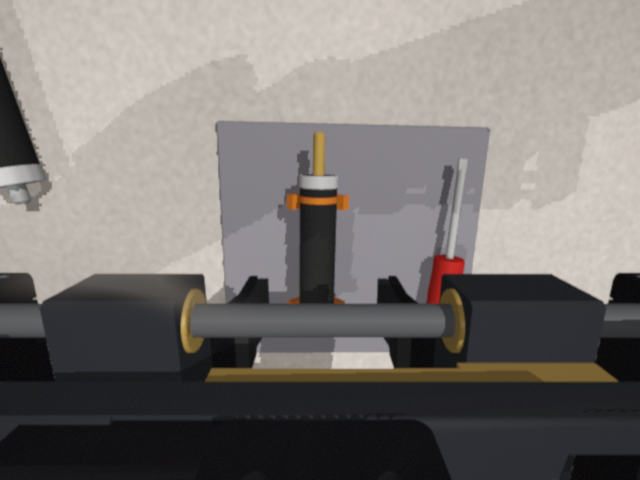

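```bash
python3 -m pendant '{"xyz":[[0,0,-0.03],[0,0,-0.03],[0,0,-0.02],[0,0,-0.012],[0,0,-0.005],[0,0,0],[0,0,0]],"turn":[-0.006,-0.006,0,0,0,0,0]}' 0.6
```

```text
time_s: 4.8
tool_pos: [0.4969, 0.1862, 0.0286]
tool_rot: [99.6, 86.9, 9.2]
force: [-0.0, -0.1, -0.6]
grip_width: 0.052
```

```bash
python3 -m pendant '{"xyz":[[-0.004,-0.002,-0.002],[-0.003,-0.001,-0.002],[0,0,0]],"turn":[0,0,0]}' 0.6; python3 - <<'E'
from h import *
t,Rm=pose(); print(t,Rm.round(3), 'yaw of tool y',np.degrees(np.arctan2(Rm[1,1],Rm[0,1])),readout.get_obs()['qpos'])
E
```

```text
time_s: 5.18
tool_pos: [0.4899, 0.1833, 0.0254]
tool_rot: [100.4, 86.9, 9.9]
force: [0.1, -0.4, -0.4]
grip_width: 0.0522
[0.48991272 0.18326748 0.0253538 ] [[ 0.054  0.999 -0.008]
 [ 0.009 -0.008 -1.   ]
 [-0.998  0.054 -0.01 ]] yaw of tool y -0.465454870266136 [-37.04955662  11.92538655  14.27495233 116.25941803  -2.90905835
  49.14205214 -21.75369605]
```

```bash
python3 -m pendant '{"xyz":[[-0.001,-0.001,-0.006],[-0.001,0,-0.004],[0,0,0],[0,0,0]],"turn":[0,0,0,0]}' 0.6; python3 - <<'E'
from h import *
t,Rm=pose(); print(t,Rm.round(3), 'yaw of tool y',np.degrees(np.arctan2(Rm[1,1],Rm[0,1])))
E
```

```text
time_s: 5.68
tool_pos: [0.4876, 0.1822, 0.0144]
tool_rot: [100.2, 86.9, 9.8]
force: [-0.5, 0.6, 0.5]
grip_width: 0.0523
[0.48762668 0.18216334 0.01443194] [[ 0.054  0.999 -0.008]
 [ 0.009 -0.008 -1.   ]
 [-0.999  0.054 -0.01 ]] yaw of tool y -0.4618053341967313
```

```bash
python3 -m pendant '{"xyz":[[0,0,0],[0,0,0],[0,0,0],[0,0,0],[0,0,0],[0,0,0]],"turn":[0,0,0,0,0,0]}' 0 60; python3 - <<'E'
from h import *
t,Rm=pose(); print(t,Rm.round(4), 'yaw of tool y',np.degrees(np.arctan2(Rm[1,1],Rm[0,1])))
np.savez('grasp.npz',t=t,R=Rm)
E
```

```text
time_s: 6.42
tool_pos: [0.4892, 0.1823, 0.0151]
tool_rot: [100.6, 86.7, 10.1]
force: [1.5, -0.1, -0.5]
grip_width: 0.0247
[0.4892199  0.18230987 0.01510413] [[ 0.0567  0.9984 -0.0082]
 [ 0.0101 -0.0088 -0.9999]
 [-0.9983  0.0566 -0.0105]] yaw of tool y -0.5021493264599894
```

```bash
python3 -m pendant '{"xyz":[[0,0,0.01],[0,0,0.02],[0,0,0.02],[0,0,0.02],[0,0,0.02],[0,0,0.02],[0,0,0.01],[0,0,0],[0,0,0]],"turn":[0,0,0,0,0,0,0,0,0]}' 0 60; python3 - <<'E'
from h import *
t,Rm=pose(); print(t,Rm.round(4), 'yaw of tool y',np.degrees(np.arctan2(Rm[1,1],Rm[0,1])),readout.get_obs()['force'])
im=read_camera('wrist'); cv2.imwrite('pics/w3.png',im[:,:,::-1])
for n in ['roller_mid','plain_tip','sprung_tip']:
  for r in pinpoint('wrist',n)[:1]: print(n,round(r['score'],2),cam2world('wrist',r['at'],(t,Rm)).round(4))
E
```

```text
time_s: 7.55
tool_pos: [0.4809, 0.1801, 0.1367]
tool_rot: [96.7, 87.6, 6.3]
force: [-1.2, 0.4, -2.9]
grip_width: 0.0244
[0.48086245 0.18008415 0.13672322] [[ 0.0417  0.9991 -0.0068]
 [ 0.0046 -0.007  -1.    ]
 [-0.9991  0.0416 -0.0049]] yaw of tool y -0.40187819956932863 [-1.15647795  0.41745964 -2.94354217]
roller_mid 0.86 [0.4767 0.1827 0.1614]
plain_tip 0.92 [0.2777 0.2126 0.0166]
sprung_tip 0.89 [0.4793 0.2635 0.1514]
```

View pics/w3.png

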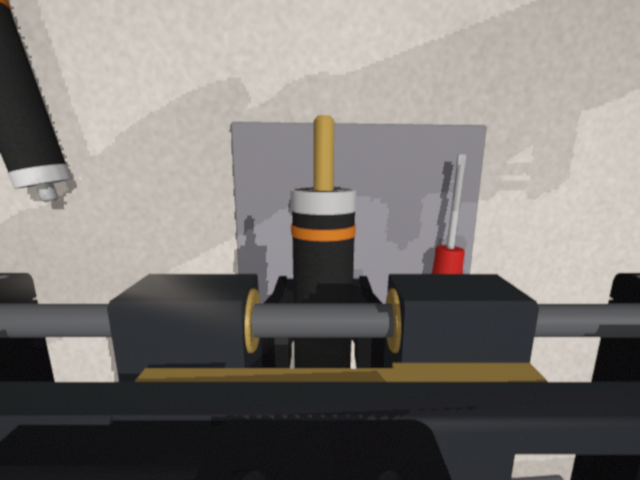

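```bash
python3 - <<'E'
from h import *
g=np.load('grasp.npz'); t,Rm=pose()
a=g['R'].T@np.array([0.0087,0.99996,0])
for yc in (.180,.182,.184):
  c=g['R'].T@(np.array([.488,yc,.034])-g['t'])
  for p in (0,):
    A=Rm@a
    C=Rm@c+t
    print(yc,C.round(4),A.round(4))
    X=np.cross(A,[0,0,1]); Z=np.cross(X,A)
    for y,dx,dz in [(.080,0,0),(.0785,0,4e-3),(.052,0,.013),(.052,0,.0039),(.052,.013,0),(.052,-.013,0),(.080,.004,0),(.080,-.004,0)]:
      print(y,dx,dz,proj('wrist',C+A*y+X*dx+Z*dz,(t,Rm)).round(1))
im=cv2.imread('pics/w3.png'); cv2.imwrite('pics/w3c.png',cv2.resize(im[100:260,260:390],None,fx=4,fy=4))
E
```

```text
0.18 [0.4802 0.1779 0.1557] [ 0.0073  1.     -0.0057]
0.08 0 0 [323.2 125.3]
0.0785 0 0.004 [323.7 128.6]
0.052 0 0.013 [324.7 202.4]
0.052 0 0.0039 [323.6 199.5]
0.052 0.013 0 [355.3 198.2]
0.052 -0.013 0 [290.8 198.5]
0.08 0.004 0 [333.6 125.3]
0.08 -0.004 0 [312.8 125.2]
0.182 [0.4802 0.1799 0.1557] [ 0.0073  1.     -0.0057]
0.08 0 0 [323.2 119.8]
0.0785 0 0.004 [323.7 122.9]
0.052 0 0.013 [324.7 196.9]
0.052 0 0.0039 [323.6 194.4]
0.052 0.013 0 [355.4 193.3]
0.052 -0.013 0 [290.7 193.5]
0.08 0.004 0 [333.6 119.8]
0.08 -0.004 0 [312.7 119.7]
0.184 [0.4802 0.1819 0.1557] [ 0.0073  1.     -0.0057]
0.08 0 0 [323.2 114.2]
0.0785 0 0.004 [323.6 117.3]
0.052 0 0.013 [324.7 191.4]
0.052 0 0.0039 [323.5 189.2]
0.052 0.013 0 [355.5 188.2]
0.052 -0.013 0 [290.5 188.5]
0.08 0.004 0 [333.6 114.3]
0.08 -0.004 0 [312.7 114.2]
```

View pics/w3c.png

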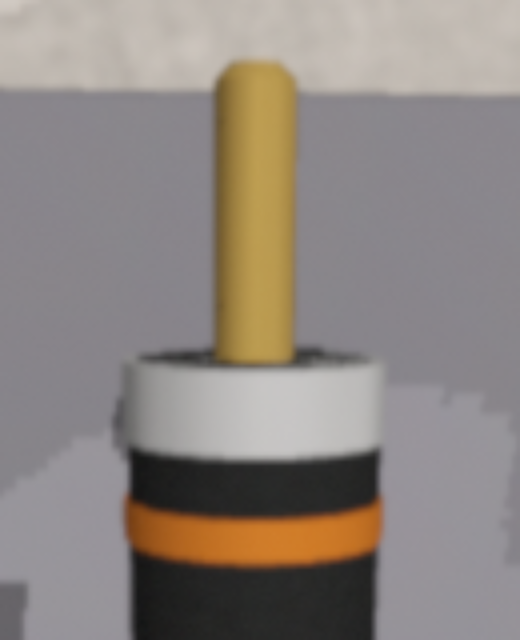

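```bash
python3 -m pendant '{"xyz":[[0,-0.01,0.02],[0.005,-0.025,0.03],[0.005,-0.035,0.03],[0.005,-0.04,0.03],[0.005,-0.04,0.01],[0.005,-0.04,0],[0.005,-0.04,0],[0.005,-0.04,0],[0.005,-0.04,0],[0.005,-0.04,0]],"turn":[0,0,0,0.005,0.005,0.005,0.005,0.005,0.005,0]}' 0 60;
python3 -m pendant '{"xyz":[[0,-0.04,0],[0,-0.03,0],[0,-0.02,0],[0,-0.01,0],[0,0,0]],"turn":[0,0,0,0,0]}' 0 60; python3 - <<'E'
from h import *
t,Rm=pose(); print(t,Rm.round(4), 'yaw of tool y',np.degrees(np.arctan2(Rm[1,1],Rm[0,1])),readout.get_obs()['force'],readout.get_obs()['qpos'])
im=read_camera('wrist'); cv2.imwrite('pics/w4.png',im[:,:,::-1])
for n in ['tall_recess','low_recess','lane','plain_tip','sprung_tip']:
  for r in pinpoint('wrist',n)[:1]: print(n,round(r['score'],2),cam2world('wrist',r['at'],(t,Rm)).round(4))
np.savez('w4.npz',t=t,R=Rm)
E
```

```text
time_s: 9.0
tool_pos: [0.5241, -0.1774, 0.2568]
tool_rot: [93.6, 87.8, 5.5]
force: [-0.1, -0.1, -3.4]
grip_width: 0.0248
time_s: 9.62
tool_pos: [0.5222, -0.2842, 0.2546]
tool_rot: [90.9, 88.1, 2.5]
force: [0.2, -0.6, -3.0]
grip_width: 0.0243
[ 0.52224556 -0.28416372  0.25459273] [[ 3.370e-02  9.990e-01  2.760e-02]
 [ 1.500e-03  2.760e-02 -9.996e-01]
 [-9.994e-01  3.370e-02 -5.000e-04]] yaw of tool y 1.5816216580192592 [ 0.19200336 -0.60369253 -3.04943223] [-9.42719952 11.04918749 41.60582519 91.52422999 -8.56067066 78.67488654
 34.70126922]
tall_recess 0.68 [ 0.5311 -0.1097  0.069 ]
low_recess 0.94 [ 0.5342 -0.2313  0.0692]
lane 0.68 [ 0.5304 -0.1689 -0.002 ]
plain_tip 0.29 [ 0.5189 -0.2848  0.2713]
sprung_tip 0.66 [ 0.5209 -0.2023  0.2713]
```

View pics/w4.png

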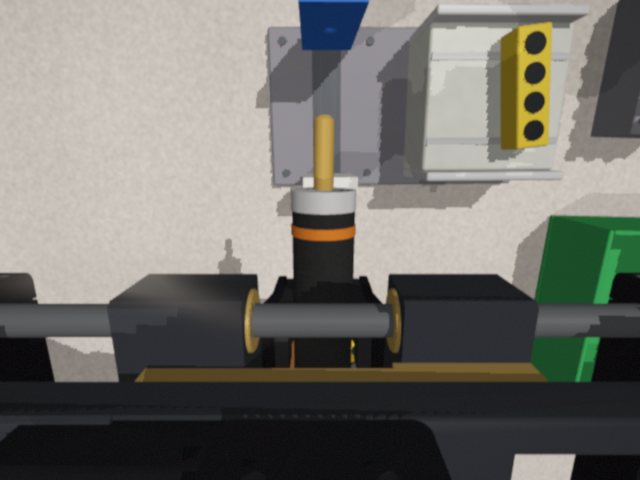

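```bash
python3 - <<'E'
from h import *
im=cv2.imread('pics/w4.png'); cv2.imwrite('pics/w4c.png',cv2.resize(im[0:200,260:400],None,fx=4,fy=4)[:600])
cv2.imwrite('pics/w4d.png',cv2.resize(im[0:200,260:460],None,fx=3,fy=3))
E
```

```text
(no output)
```

View pics/w4d.png

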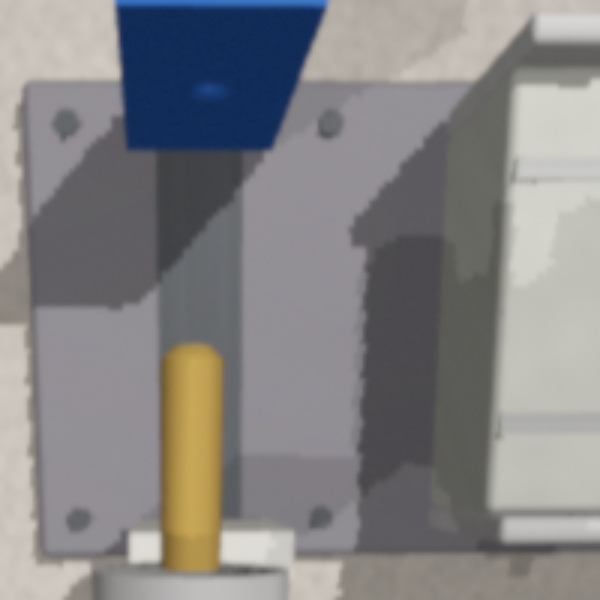

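```bash
python3 - <<'E'
from h import *
from scipy.optimize import least_squares
d=np.load('w4.npz'); ps=(d['t'],d['R'])
U=lambda u,v:(260+(u+.5)/3-.5,(v+.5)/3-.5)
b=[ray('wrist',U(*p),.012,ps) for p in [(66,123),(330,123),(78,518),(320,518)]]
print(np.round(b,4)); 
for i,j in [(0,2),(1,3),(0,1),(2,3)]:
  v=b[i]-b[j]; print(np.degrees(np.arctan2(v[1],v[0])).round(2))
# base edges
for p,q in [((25,85),(45,552)),((25,82),(480,82)),((45,552),(600,550))]:
  A=ray('wrist',U(*p),.012,ps);B=ray('wrist',U(*q),.012,ps); v=B-A; print('edge',A.round(4),B.round(4),np.degrees(np.arctan2(v[1],v[0])).round(2))
obs=[(118,4),(325,4),(209,91)]
def res(p):
  x,y,z,w=p; A=np.array([np.cos(w),np.sin(w),0]); c=np.array([x,y,z])
  P=[c-A*.025+[0,0,.06],c+A*.025+[0,0,.06],c]
  return np.concatenate([proj('wrist',P[i],ps)-U(*obs[i]) for i in range(3)])
s=least_squares(res,[.53,-.11,.07,.02]); print('tall recess',s.x.round(4),s.fun.round(2))
for z in (.080,.084,.088):
  A=ray('wrist',U(129,530),z,ps);B=ray('wrist',U(294,530),z,ps); print('white',z,A.round(4),B.round(4),np.linalg.norm(B-A).round(4),((A+B)/2).round(4))
E
```

```text
[[ 0.4835 -0.1067  0.012 ]
 [ 0.5735 -0.1034  0.012 ]
 [ 0.4879 -0.2382  0.012 ]
 [ 0.5779 -0.2358  0.012 ]]
91.9
91.88
-177.86
-178.49
edge [ 0.4698 -0.0957  0.012 ] [ 0.4757 -0.251   0.012 ] -87.83
edge [ 0.4698 -0.0948  0.012 ] [ 0.624  -0.0889  0.012 ] 2.2
edge [ 0.4757 -0.251   0.012 ] [ 0.6851 -0.2449  0.012 ] 1.65
tall recess [ 0.5294 -0.1106  0.0651  0.0404] [-0.19  0.27  0.25  0.27 -0.07 -0.67]
white 0.08 [ 0.5081 -0.2378  0.08  ] [ 0.5593 -0.2365  0.08  ] 0.0512 [ 0.5337 -0.2372  0.08  ]
white 0.084 [ 0.5082 -0.2376  0.084 ] [ 0.5588 -0.2363  0.084 ] 0.0506 [ 0.5335 -0.2369  0.084 ]
white 0.088 [ 0.5082 -0.2373  0.088 ] [ 0.5582 -0.236   0.088 ] 0.05 [ 0.5332 -0.2367  0.088 ]
```

```bash
cat >> h.py <<'E'
g=np.load('grasp.npz')
aT=g['R'].T@np.array([0.0087,0.99996,0]); cT=g['R'].T@(np.array([.488,.1838,.034])-g['t'])
W=np.radians(1.9); RL=np.array([[np.cos(W),-np.sin(W),0],[np.sin(W),np.cos(W),0],[0,0,1]]); LO=np.array([.5308,-.171,0])
def st():
    o=readout.get_obs(); t,Rm=pose(); C=RL.T@(Rm@cT+t-LO); A=RL.T@(Rm@aT)
    print('t',round(o['time_s'],2),'C mm',(C*1e3).round(2),'A',A.round(4),'plain',((C-.062*A)*1e3).round(1),'F lane',(RL.T@np.array(o['force'])).round(2),'grip',round(o['grip_width'],4),'tcp',t.round(4))
E
python3 - <<'E'
from h import *
st()
E
```

```text
t 9.93 C mm [ -12.44 -109.77  273.9 ] A [ 0.0032  0.9999 -0.0095] plain [ -12.6 -171.8  274.5] F lane [ 0.47  0.07 -2.95] grip 0.0246 tcp [ 0.5229 -0.2828  0.255 ]
```

```bash
python3 -m pendant '{"xyz":[[0.002,0.014,-0.01],[0.002,0.014,-0.015],[0.002,0.014,-0.02],[0.002,0.014,-0.02],[0.001,0.014,-0.02],[0.001,0.014,-0.02],[0,0,-0.015],[0,0,-0.01],[0,0,0],[0,0,0]],"turn":[0.003,0,0,0,0,0,0,0,0,0]}' 0 60; python3 -c "
from h import *
st()"
```

```text
time_s: 11.18
tool_pos: [0.5329, -0.1855, 0.1159]
tool_rot: [100.1, 88.1, 12.6]
force: [-0.1, 1.0, 0.7]
grip_width: 0.0247
t 11.18 C mm [  0.8  -13.04 134.82] A [-0.0089  0.9999 -0.0046] plain [  1.4 -75.  135.1] F lane [-0.02  0.98  0.66] grip 0.0247 tcp [ 0.5329 -0.1855  0.1159]
```

```bash
python3 -m pendant '{"xyz":[[0,-0.002,0.004],[0,-0.007,0.001],[0.001,-0.006,0],[0,0,0],[0,0,0]],"turn":[0.003,0.003,0.003,0,0]}' 0 60; python3 -c "
from h import *
st()
im=read_camera('wrist'); cv2.imwrite('pics/w5.png',im[:,:,::-1])
im=read_camera('scene'); cv2.imwrite('pics/s5.png',cv2.resize(im[120:280,120:320,::-1],None,fx=4,fy=4)[:600])
"
```

```text
time_s: 11.8
tool_pos: [0.5341, -0.2039, 0.1219]
tool_rot: [96.1, 88.0, 9.0]
force: [0.3, 0.9, -3.7]
grip_width: 0.0246
t 11.8 C mm [  1.33 -31.39 140.82] A [-0.0163  0.9998 -0.0069] plain [  2.3 -93.4 141.2] F lane [ 0.35  0.85 -3.66] grip 0.0246 tcp [ 0.5341 -0.2039  0.1219]
```

View pics/w5.png

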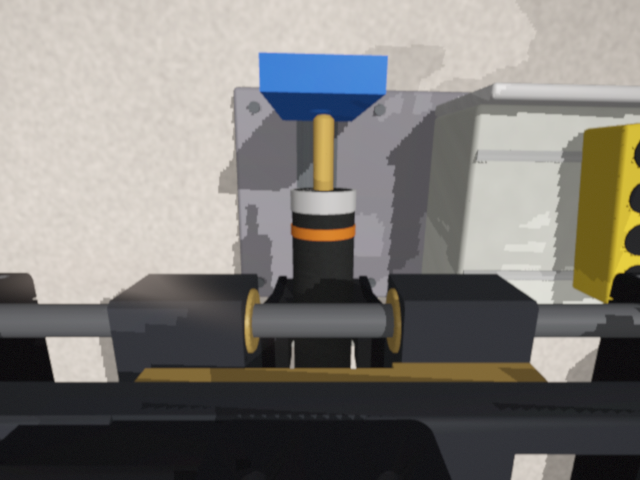

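View pics/s5.png

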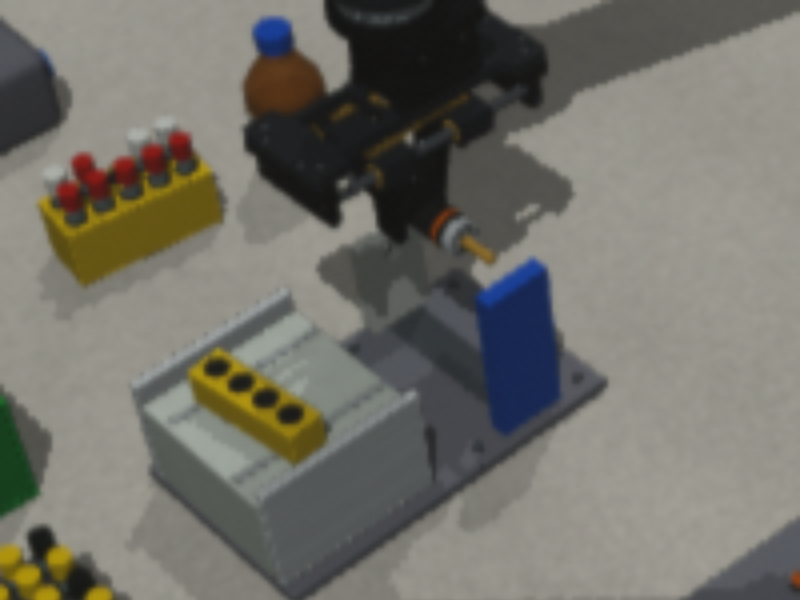

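```bash
python3 - <<'E'
from h import *
im=cv2.imread('pics/w5.png'); cv2.imwrite('pics/w5c.png',cv2.resize(im[40:140,240:410],None,fx=4.5,fy=4.5))
E
```

```text
(no output)
```

View pics/w5c.png

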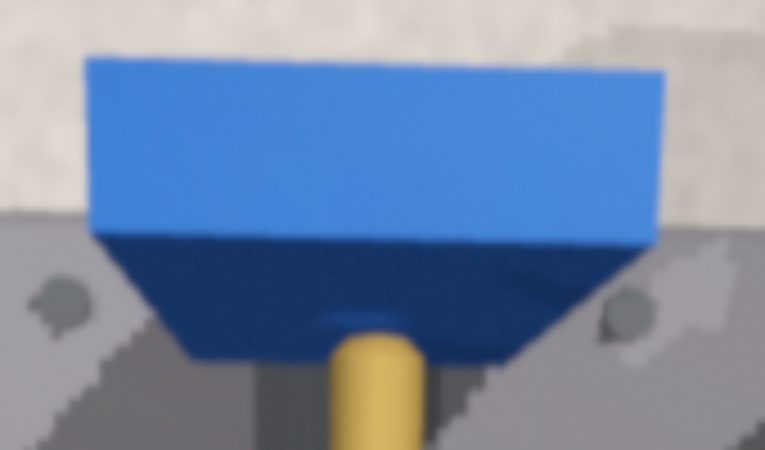

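```bash
python3 - <<'E'
from h import *
from scipy.optimize import least_squares
ps=pose()
U=lambda u,v:np.array((240+(u+.5)/4.5-.5,40+(v+.5)/4.5-.5))
obs=[(92,234),(655,245),(86,57),(665,71),(365,322)]
def res(p):
  x,y,z,w=p; A=np.array([np.cos(w),np.sin(w),0]); B=np.array([-A[1],A[0],0]); c=np.array([x,y,z])
  P=[c-A*.025,c+A*.025,c-A*.025+B*.014,c+A*.025+B*.014,c-[0,0,.06]]
  wt=[1,1,1,1,.4]
  return np.concatenate([(proj('wrist',P[i],ps)-U(*obs[i]))*wt[i] for i in range(5)])
s=least_squares(res,[.53,-.11,.13,.02]); print(s.x.round(4),np.degrees(s.x[3]),s.fun.round(2))
J=np.linalg.inv(s.jac.T@s.jac); print((np.sqrt(np.diag(J))*1e3*.4).round(2))
print('lane frame',(RL.T@(s.x[:3]-LO)*1e3).round(2)); st()
E
```

```text
[ 0.529  -0.1131  0.1317  0.0375] 2.150000332645287 [-0.13 -0.15  0.21 -0.13  0.1   0.2  -0.01  0.13 -0.62 -0.22]
[0.08 0.12 0.46 2.8 ]
lane frame [9.0000e-02 5.7980e+01 1.3166e+02]
t 11.9 C mm [  1.32 -31.22 140.8 ] A [-0.0166  0.9998 -0.0068] plain [  2.4 -93.2 141.2] F lane [-0.43 -0.13 -3.5 ] grip 0.0248 tcp [ 0.5341 -0.2037  0.1219]
```

```bash
python3 -m pendant '{"xyz":[[-0.0005,0,-0.004],[-0.0005,0,-0.006],[0,0,-0.006],[0,0,-0.005],[0,0,-0.002],[0,0,0],[0,0,0]],"turn":[-0.007,-0.006,-0.004,0,0,0,0]}' 0 60; python3 -c "
from h import *
st()"
```

```text
time_s: 12.78
tool_pos: [0.5327, -0.2029, 0.0966]
tool_rot: [97.1, 88.1, 9.0]
force: [-0.4, 0.5, -1.9]
grip_width: 0.0243
t 12.78 C mm [ 7.0000e-02 -3.0300e+01  1.1555e+02] A [ 5.0e-04  1.0e+00 -6.4e-03] plain [  0.  -92.3 115.9] F lane [-0.37  0.53 -1.89] grip 0.0243 tcp [ 0.5327 -0.2029  0.0966]
```

```bash
python3 -m pendant '{"xyz":[[0,0.002,-0.003],[0,0.003,-0.004],[0,0.003,-0.003],[0,0.002,0],[0,0,0]],"turn":[0,0,0,0,0]}' 0 60; python3 -c "
from h import *
st()"
```

```text
time_s: 13.4
tool_pos: [0.533, -0.1941, 0.0866]
tool_rot: [92.3, 88.0, 4.2]
force: [-0.2, -2.4, -2.9]
grip_width: 0.0248
t 13.4 C mm [  0.65 -21.53 105.53] A [ 0.0014  1.     -0.0091] plain [  0.6 -83.5 106.1] F lane [-0.27 -2.42 -2.93] grip 0.0248 tcp [ 0.533  -0.1941  0.0866]
```

```bash
python3 -m pendant '{"xyz":[[0,0.003,0],[0,0.003,0],[0,0.002,0],[0,0,0]],"turn":[0,0,0,0]}' 0 60; python3 -c "
from h import *
st()"
```

```text
time_s: 13.9
tool_pos: [0.5328, -0.1889, 0.0872]
tool_rot: [85.9, 88.0, -2.4]
force: [0.5, -4.5, -2.4]
grip_width: 0.0246
t 13.9 C mm [  0.53 -16.22 106.07] A [ 0.0035  0.9999 -0.0131] plain [  0.3 -78.2 106.9] F lane [ 0.31 -4.47 -2.4 ] grip 0.0246 tcp [ 0.5328 -0.1889  0.0872]
```

```bash
python3 -m pendant '{"xyz":[[0,0.007,-0.001],[0,0.003,-0.008],[0,0.001,-0.005]],"turn":[-0.001,-0.001,-0.001]}' 0 60; python3 -c "
from h import *
st()"
```

```text
time_s: 14.28
tool_pos: [0.534, -0.1825, 0.0752]
tool_rot: [78.2, 87.7, -10.4]
force: [-0.6, -7.1, 1.6]
grip_width: 0.0245
t 14.28 C mm [ 1.88 -9.79 94.09] A [ 0.0098  0.9998 -0.0189] plain [  1.3 -71.8  95.3] F lane [-0.81 -7.1   1.55] grip 0.0245 tcp [ 0.534  -0.1825  0.0752]
```

```bash
python3 -m pendant '{"xyz":[[-0.002,0.008,0]],"turn":[0.012]}' 0 60; python3 -c "
from h import *
st()"
```

```text
time_s: 14.4
tool_pos: [0.5339, -0.1776, 0.0764]
tool_rot: [74.4, 87.3, -13.7]
force: [3.8, -9.9, -0.9]
grip_width: 0.0246
t 14.4 C mm [ 1.83 -4.75 95.26] A [ 6.000e-04  9.997e-01 -2.310e-02] plain [  1.8 -66.7  96.7] F lane [  3.44 -10.02  -0.92] grip 0.0246 tcp [ 0.5339 -0.1776  0.0764]
```

```bash
python3 -m pendant '{"xyz":[[-0.002,0.0045,-0.002]],"turn":[0.0]}' 0 60; python3 -c "
from h import *
st()
im=read_camera('wrist'); cv2.imwrite('pics/w6.png',im[:,:,::-1])
im=read_camera('scene'); cv2.imwrite('pics/s6.png',cv2.resize(im[120:280,120:320,::-1],None,fx=4,fy=4)[:600])
st()"
```

```text
time_s: 14.52
tool_pos: [0.534, -0.1758, 0.076]
tool_rot: [71.7, 87.0, -16.5]
force: [3.1, -9.6, 0.5]
grip_width: 0.0243
t 14.53 C mm [ 1.95 -2.89 94.84] A [ 0.0027  0.9996 -0.0272] plain [  1.8 -64.9  96.5] F lane [ 2.75 -9.66  0.51] grip 0.0243 tcp [ 0.534  -0.1758  0.076 ]
t 14.62 C mm [ 1.96 -2.84 94.9 ] A [ 0.0027  0.9996 -0.027 ] plain [  1.8 -64.8  96.6] F lane [ 1.77 -8.97 -0.79] grip 0.0243 tcp [ 0.534  -0.1757  0.076 ]
```

View pics/w6.png

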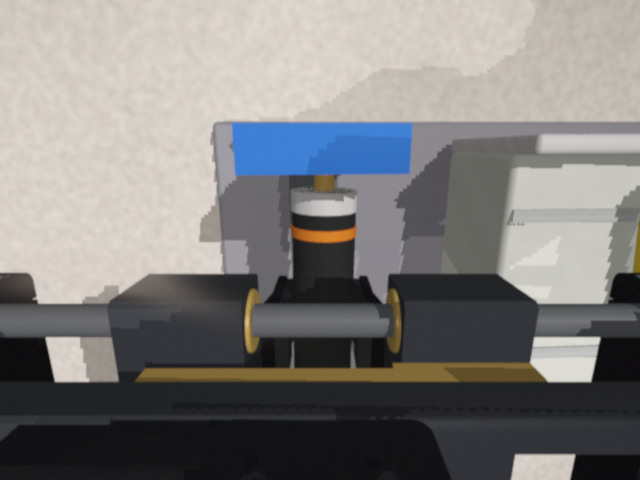

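View pics/s6.png

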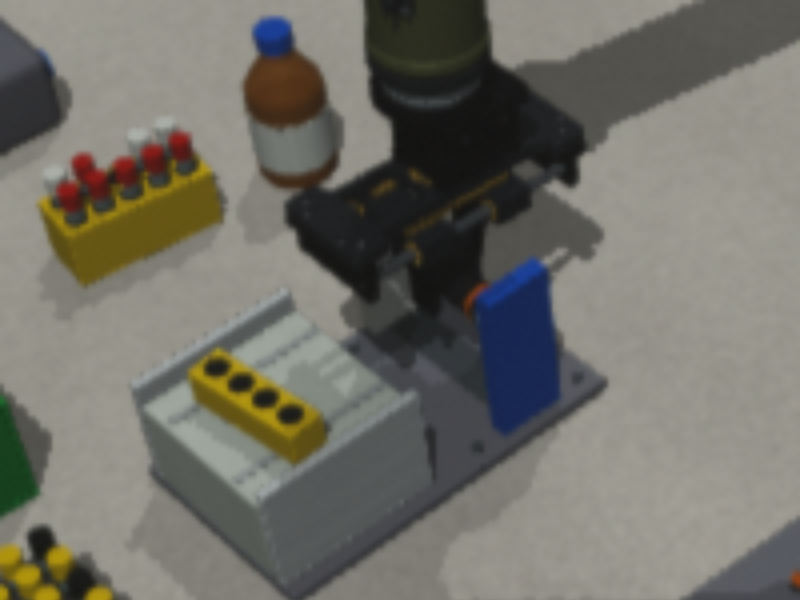

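```bash
python3 -m pendant '{"xyz":[[-0.002,0.0026,-0.008]],"turn":[0.002]}' 0 60; python3 -c "
from h import *
st()"
```

```text
time_s: 14.75
tool_pos: [0.5342, -0.1764, 0.0702]
tool_rot: [70.0, 86.6, -18.2]
force: [0.7, -9.9, 2.6]
grip_width: 0.0244
t 14.75 C mm [ 2.03 -3.41 89.03] A [ 0.0031  0.9995 -0.031 ] plain [  1.8 -65.4  91. ] F lane [ 0.4  -9.89  2.61] grip 0.0244 tcp [ 0.5342 -0.1764  0.0702]
```

```bash
python3 -m pendant '{"xyz":[[-0.004,0.0034,-0.010]],"turn":[0.003]}' 0 60; python3 -c "
from h import *
st()"
```

```text
time_s: 14.88
tool_pos: [0.5326, -0.1761, 0.0622]
tool_rot: [68.6, 86.2, -19.6]
force: [1.6, -8.9, 2.0]
grip_width: 0.0247
t 14.88 C mm [ 0.34 -3.04 81.03] A [ 0.0026  0.9994 -0.0351] plain [  0.2 -65.   83.2] F lane [ 1.26 -8.93  1.96] grip 0.0247 tcp [ 0.5326 -0.1761  0.0622]
```

```bash
python3 -m pendant '{"xyz":[[-0.001,0.0034,-0.006]],"turn":[0.003]}' 0 60; python3 -c "
from h import *
st()"
```

```text
time_s: 15.0
tool_pos: [0.5327, -0.1759, 0.0576]
tool_rot: [66.9, 85.9, -21.2]
force: [0.1, -9.8, 2.5]
grip_width: 0.0247
t 15.0 C mm [ 0.3  -2.73 76.38] A [ 0.0021  0.9993 -0.0386] plain [  0.2 -64.7  78.8] F lane [-0.27 -9.77  2.5 ] grip 0.0247 tcp [ 0.5327 -0.1759  0.0576]
```

```bash
python3 -m pendant '{"xyz":[[-0.001,0.0032,-0.003]],"turn":[0.002]}' 0 60; python3 -c "
from h import *
st()"
```

```text
time_s: 15.12
tool_pos: [0.5325, -0.1743, 0.0553]
tool_rot: [66.4, 85.7, -21.8]
force: [0.5, -7.1, 0.2]
grip_width: 0.0247
t 15.12 C mm [ 0.13 -1.15 74.13] A [ 0.0018  0.9992 -0.0404] plain [  0.  -63.1  76.6] F lane [ 0.26 -7.16  0.22] grip 0.0247 tcp [ 0.5325 -0.1743  0.0553]
```

```bash
python3 -m pendant '{"xyz":[[0,0.0018,-0.003]],"turn":[0.002]}' 0 30; python3 -c "
from h import *
st()"
```

```text
time_s: 15.25
tool_pos: [0.5331, -0.1742, 0.0532]
tool_rot: [65.7, 85.6, -22.4]
force: [-1.5, -7.1, 1.0]
grip_width: 0.0253
t 15.25 C mm [ 0.72 -1.04 72.  ] A [ 0.0013  0.9991 -0.0422] plain [  0.6 -63.   74.6] F lane [-1.73 -7.05  1.02] grip 0.0253 tcp [ 0.5331 -0.1742  0.0532]
```

```bash
python3 -m pendant '{"xyz":[[0,0.0018,-0.002]],"turn":[0.002]}' 0 30; python3 -c "
from h import *
st()
im=read_camera('wrist'); cv2.imwrite('pics/w7.png',im[:,:,::-1])
st()
im=read_camera('scene'); cv2.imwrite('pics/s7.png',im[:,:,::-1])"
```

```text
time_s: 15.38
tool_pos: [0.5335, -0.1742, 0.0519]
tool_rot: [64.9, 85.5, -23.1]
force: [-0.2, -7.4, 1.8]
grip_width: 0.0252
t 15.38 C mm [ 1.1  -0.96 70.74] A [ 6.00e-04  9.99e-01 -4.40e-02] plain [  1.1 -62.9  73.5] F lane [-0.4  -7.35  1.81] grip 0.0252 tcp [ 0.5335 -0.1742  0.0519]
t 15.43 C mm [ 1.09 -0.89 70.64] A [ 5.00e-04  9.99e-01 -4.41e-02] plain [  1.1 -62.8  73.4] F lane [-0.21 -7.42  0.62] grip 0.0251 tcp [ 0.5335 -0.1741  0.0519]
```

View pics/w7.png

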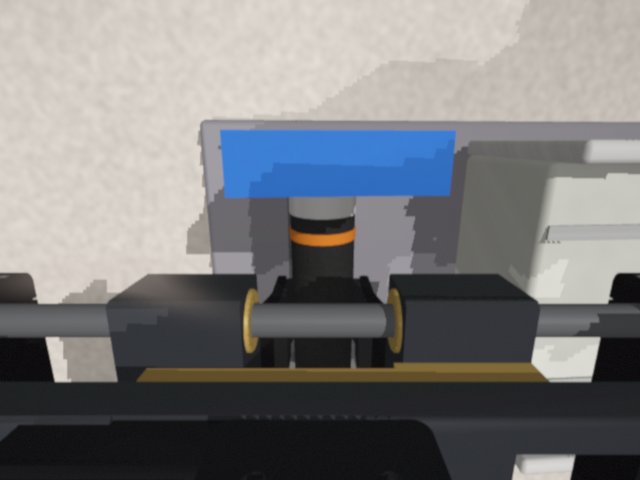

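```bash
python3 -m pendant '{"xyz":[[-0.001,-0.001,0.0]],"turn":[0]}' 0 30; python3 -c "
from h import *
st()"; python3 -m pendant '{"xyz":[[-0.001,-0.001,0.0]],"turn":[0]}' 0 30; python3 -c "
from h import *
st()"
```

```text
time_s: 15.6
tool_pos: [0.5333, -0.1763, 0.0527]
tool_rot: [64.6, 85.3, -23.4]
force: [0.6, -6.0, -0.7]
grip_width: 0.025
t 15.6 C mm [ 0.75 -3.09 71.49] A [ 0.0017  0.999  -0.0453] plain [  0.6 -65.   74.3] F lane [ 0.38 -6.03 -0.7 ] grip 0.025 tcp [ 0.5333 -0.1763  0.0527]
time_s: 15.72
tool_pos: [0.5332, -0.1784, 0.0535]
tool_rot: [64.7, 85.2, -23.5]
force: [0.8, -5.2, -1.9]
grip_width: 0.0255
t 15.72 C mm [ 0.54 -5.08 72.29] A [ 0.003   0.9989 -0.0463] plain [  0.4 -67.   75.2] F lane [ 0.62 -5.2  -1.93] grip 0.0255 tcp [ 0.5332 -0.1784  0.0535]
```

```bash
python3 -m pendant '{"xyz":[[-0.001,-0.001,-0.0025]],"turn":[0]}' 0 30; python3 -c "
from h import *
st()"; python3 -m pendant '{"xyz":[[-0.0005,-0.001,-0.001]],"turn":[0]}' 0 30; python3 -c "
from h import *
st()"
```

```text
time_s: 15.85
tool_pos: [0.5333, -0.1799, 0.0521]
tool_rot: [65.2, 85.1, -22.9]
force: [-1.1, -3.7, 7.3]
grip_width: 0.0252
t 15.85 C mm [ 0.61 -6.59 70.87] A [ 0.0038  0.9989 -0.0466] plain [  0.4 -68.5  73.8] F lane [-1.22 -3.66  7.3 ] grip 0.0252 tcp [ 0.5333 -0.1799  0.0521]
time_s: 15.98
tool_pos: [0.5335, -0.1808, 0.0521]
tool_rot: [66.0, 85.0, -22.2]
force: [-2.7, -2.8, 6.3]
grip_width: 0.0253
t 15.97 C mm [ 0.75 -7.49 70.9 ] A [ 0.004   0.9989 -0.0459] plain [  0.5 -69.4  73.7] F lane [-2.8  -2.67  6.32] grip 0.0253 tcp [ 0.5335 -0.1808  0.0521]
```

```bash
python3 -m pendant '{"xyz":[[-0.001,-0.002,0.001]],"turn":[0.003]}' 0 30; python3 -c "
from h import *
st()"; python3 -m pendant '{"xyz":[[-0.0005,-0.002,0]],"turn":[0.002]}' 0 30; python3 -c "
from h import *
st()
im=read_camera('wrist'); cv2.imwrite('pics/w8.png',im[:,:,::-1])
im=read_camera('top'); cv2.imwrite('pics/t8.png',cv2.resize(im[190:260,350:440,::-1],None,fx=8,fy=8))"
```

```text
time_s: 16.1
tool_pos: [0.5332, -0.1826, 0.0535]
tool_rot: [66.5, 84.9, -21.5]
force: [1.9, -3.6, -2.2]
grip_width: 0.0252
t 16.1 C mm [ 0.32 -9.29 72.23] A [ 0.001   0.999  -0.0457] plain [  0.3 -71.2  75.1] F lane [ 1.79 -3.68 -2.21] grip 0.0252 tcp [ 0.5332 -0.1826  0.0535]
time_s: 16.23
tool_pos: [0.5332, -0.1843, 0.0536]
tool_rot: [67.0, 84.9, -20.9]
force: [1.4, -2.3, -2.5]
grip_width: 0.0256
t 16.23 C mm [  0.28 -11.06  72.34] A [-9.00e-04  9.99e-01 -4.54e-02] plain [  0.3 -73.   75.2] F lane [ 1.29 -2.39 -2.55] grip 0.0256 tcp [ 0.5332 -0.1843  0.0536]
```

View pics/w8.png

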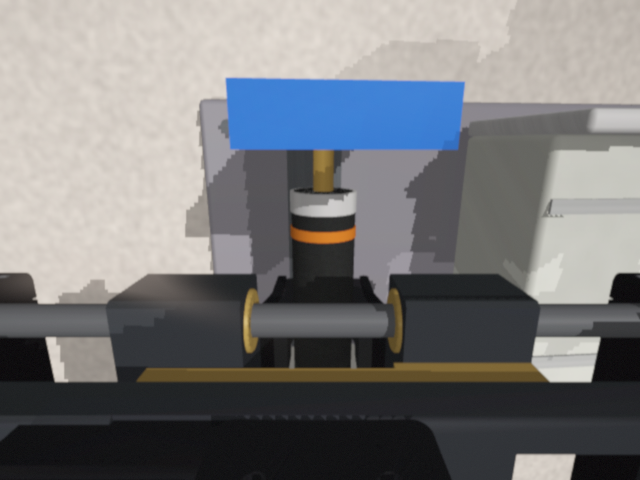

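View pics/t8.png

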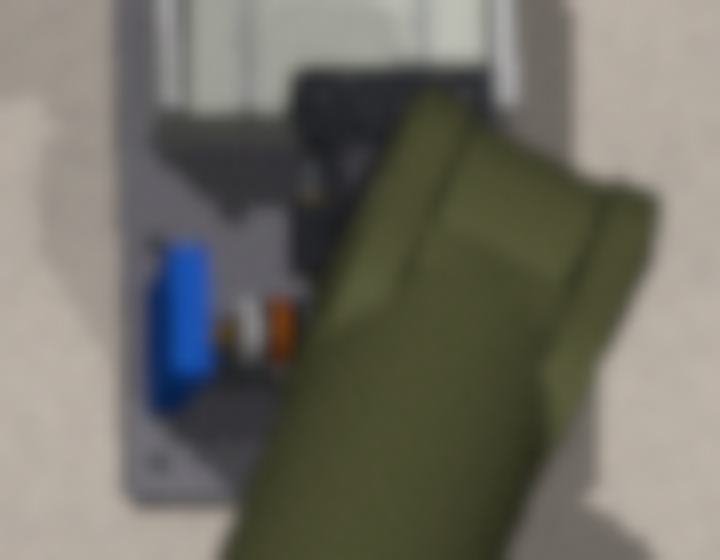

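```bash
python3 -m pendant '{"xyz":[[-0.0005,-0.002,-0.001]],"turn":[0.001]}' 0 30; python3 -c "
from h import *
st()"; python3 -m pendant '{"xyz":[[-0.0005,-0.002,-0.0005]],"turn":[0.0]}' 0 30; python3 -c "
from h import *
st()"
```

```text
time_s: 16.45
tool_pos: [0.533, -0.1854, 0.0525]
tool_rot: [67.8, 84.9, -20.0]
force: [1.4, 1.8, 1.6]
grip_width: 0.0248
t 16.45 C mm [-3.000e-02 -1.215e+01  7.130e+01] A [-0.0021  0.999  -0.044 ] plain [  0.1 -74.1  74. ] F lane [1.49 1.71 1.56] grip 0.0248 tcp [ 0.533  -0.1854  0.0525]
time_s: 16.58
tool_pos: [0.5331, -0.1854, 0.0524]
tool_rot: [69.6, 84.9, -18.2]
force: [-0.4, 4.3, 6.8]
grip_width: 0.0253
t 16.57 C mm [ 4.000e-02 -1.224e+01  7.116e+01] A [-0.0032  0.9991 -0.0412] plain [  0.2 -74.2  73.7] F lane [-0.27  4.32  6.84] grip 0.0253 tcp [ 0.5331 -0.1854  0.0524]
```

```bash
python3 -m pendant '{"xyz":[[0,0,0],[0,0,0],[0,0,0],[0,0,0]],"turn":[0,0,0,0]}' 0.5 10; python3 -c "
from h import *
st()"; python3 -m pendant '{"xyz":[[0,0,0.005],[0,0,0.01],[0,0,0.01],[0,0,0.015]],"turn":[0,0,0,0]}' 0.5 10; python3 -c "
from h import *
st()
im=read_camera('wrist'); cv2.imwrite('pics/w9.png',im[:,:,::-1])
im=read_camera('scene'); cv2.imwrite('pics/s9.png',cv2.resize(im[140:270,140:300,::-1],None,fx=4.5,fy=4.5))"
```

```text
time_s: 17.08
tool_pos: [0.5312, -0.1841, 0.0512]
tool_rot: [69.7, 85.2, -18.0]
force: [-0.4, -0.3, -0.7]
grip_width: 0.0432
t 17.07 C mm [ -1.66 -10.92  70.  ] A [-0.0052  0.9992 -0.0396] plain [ -1.3 -72.9  72.5] F lane [-0.42 -0.24 -0.69] grip 0.0432 tcp [ 0.5312 -0.1841  0.0512]
time_s: 17.58
tool_pos: [0.5304, -0.1843, 0.093]
tool_rot: [69.3, 85.3, -18.5]
force: [0.4, 0.4, 0.0]
grip_width: 0.0436
t 17.57 C mm [ -2.43 -11.05 111.84] A [-0.0047  0.9992 -0.0396] plain [ -2.1 -73.  114.3] F lane [0.42 0.41 0.  ] grip 0.0436 tcp [ 0.5304 -0.1843  0.093 ]
```

View pics/w9.png

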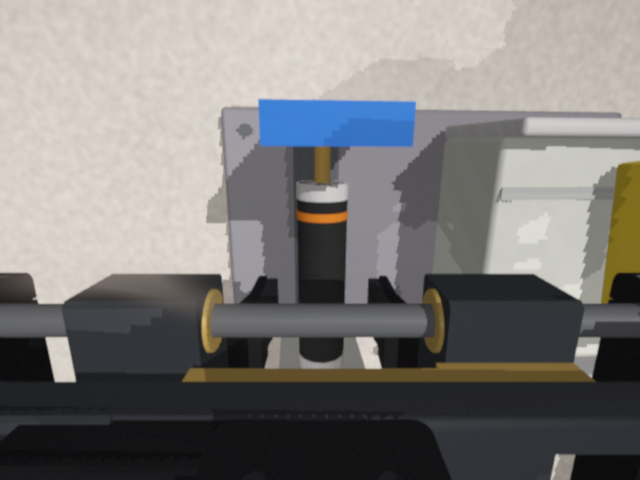

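View pics/s9.png

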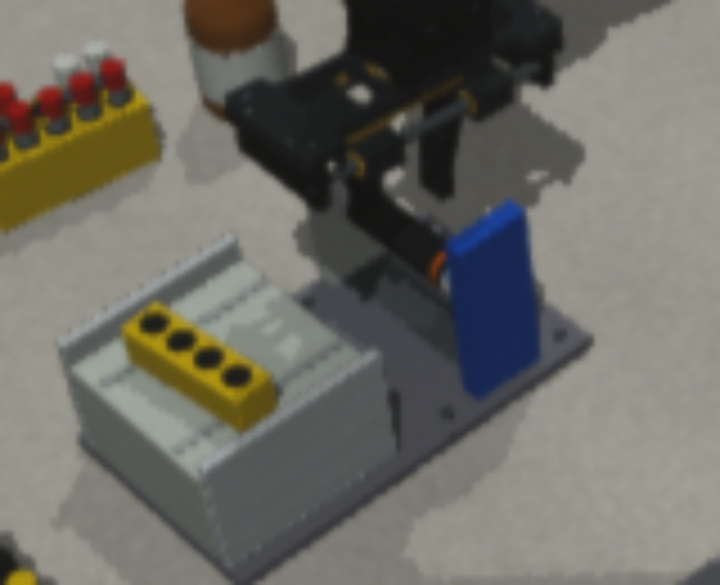

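Let go and standing free. I'll back off further and check the seat from a clear view.

```bash
python3 -m pendant '{"xyz":[[0,0,0.02],[0,-0.01,0.03],[0,-0.02,0.03],[0,-0.03,0.03],[0,-0.03,0.01],[0,-0.02,0],[0,0,0],[0,0,0]],"turn":[0,0,0,0,0,0,0,0]}' 0.5 10; python3 -c "
from h import *
st()
ps=pose(); np.savez('w10.npz',t=ps[0],R=ps[1])
im=read_camera('wrist'); cv2.imwrite('pics/w10.png',im[:,:,::-1])
cv2.imwrite('pics/w10c.png',cv2.resize(im[0:260,220:420,::-1],None,fx=2.3,fy=2.3))
for n in ['plain_tip','sprung_tip','roller_mid']:
  for r in pinpoint('wrist',n)[:1]: print(n,round(r['score'],2),(RL.T@(cam2world('wrist',r['at'],ps)-LO)*1e3).round(1))
im=read_camera('scene'); cv2.imwrite('pics/s10.png',cv2.resize(im[140:270,140:300,::-1],None,fx=4.5,fy=4.5))"
```

```text
time_s: 18.68
tool_pos: [0.5314, -0.2955, 0.2194]
tool_rot: [70.8, 85.0, -16.8]
force: [-0.5, 0.3, 0.2]
grip_width: 0.0439
t 18.68 C mm [  -5.24 -122.23  238.2 ] A [-0.0082  0.9992 -0.0392] plain [  -4.7 -184.2  240.6] F lane [-0.49  0.36  0.24] grip 0.0439 tcp [ 0.5314 -0.2955  0.2194]
plain_tip 0.89 [  1.3 -76.6  64.5]
roller_mid 0.75 [ -0.8 -11.6  72.3]
```

View pics/w10c.png

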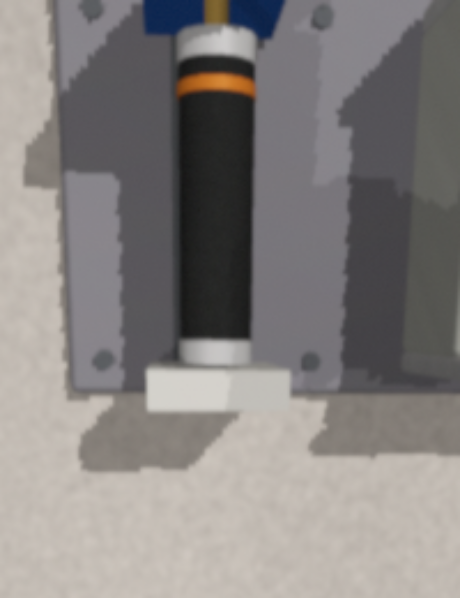

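View pics/s10.png

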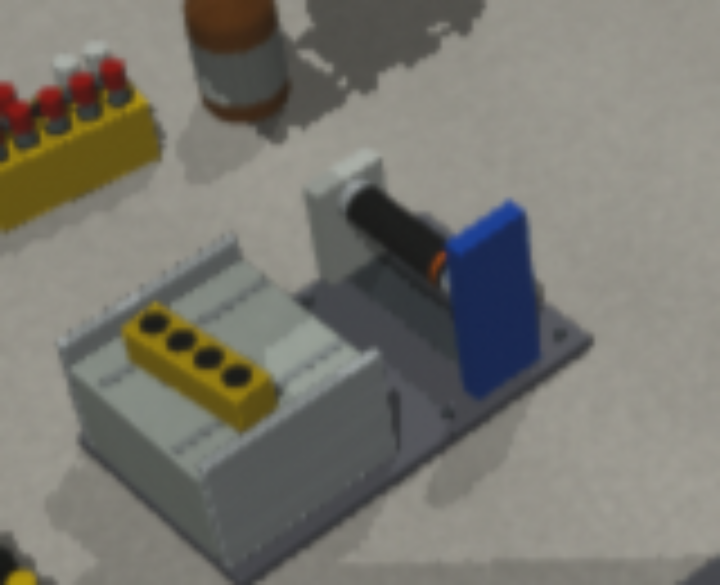

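```bash
python3 - <<'E'
from h import *
d=np.load('w10.npz'); ps=(d['t'],d['R'])
P=lambda x,y,z: proj('wrist',RL@np.array([x,y,z])/1e3+LO,ps).round(1)
for n,p in dict(pin_at_face=(0,58,71),pin_l=(-4,58,71),pin_r=(4,58,71),face_top=(0,58,131),cap_s_top=(0,40,84),cap_s_l=(-13,40,71),cap_s_r=(13,40,71),cap_p_l=(-13,-64,71),cap_p_r=(13,-64,71),cap_p_top=(0,-64,84),stop_l=(-25,-66,85.5),stop_r=(25,-66,85.5)).items(): print(n,P(*p))
im=cv2.imread('pics/w10.png')
a=cv2.resize(im[0:40,270:370],None,fx=7,fy=7,interpolation=cv2.INTER_CUBIC);b=cv2.resize(im[140:185,270:370],None,fx=7,fy=7,interpolation=cv2.INTER_CUBIC)
cv2.imwrite('pics/w10d.png',np.vstack([a,b]))
E
```

```text
pin_at_face [314.2 -11.8]
pin_l [308.8 -12.1]
pin_r [319.6 -11.6]
face_top [320.4 -54.2]
cap_s_top [315.1   9.6]
cap_s_l [296.9  15. ]
cap_s_r [331.1  16.4]
cap_p_l [297.9 156.5]
cap_p_r [328.8 156.8]
cap_p_top [314.4 157.3]
stop_l [283.1 159.7]
stop_r [345.3 160.2]
```

View pics/w10d.png

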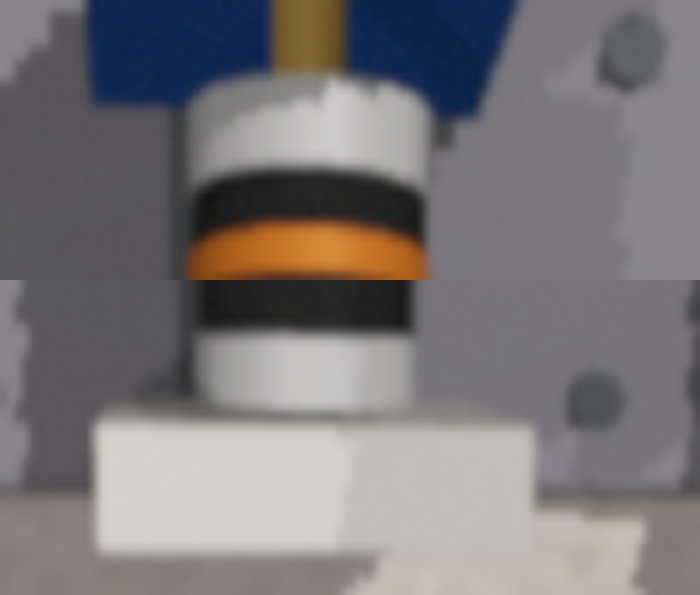

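```bash
python3 -m pendant '{"xyz":[[0,0.02,0],[0,0.03,0],[0,0.03,0.01],[0,0.02,0.01],[0,0.01,0],[0,0,0]],"turn":[0,0,0,0,0,0]}' 0.5 10; python3 -c "
from h import *
st()
ps=pose()
P=lambda x,y,z: proj('wrist',RL@np.array([x,y,z])/1e3+LO,ps).round(1)
print(P(0,58,71.5),P(0,58,131),P(-25,58,131),P(25,58,131))
im=read_camera('wrist'); cv2.imwrite('pics/w11.png',im[:,:,::-1])
im=read_camera('top'); cv2.imwrite('pics/t11.png',im[:,:,::-1])
u,v=P(0,58,71.5).astype(int); v=max(v,50)
cv2.imwrite('pics/w11c.png',cv2.resize(im[:1],None,fx=1,fy=1)); im=cv2.imread('pics/w11.png'); cv2.imwrite('pics/w11c.png',cv2.resize(im[v-50:v+50,u-60:u+60],None,fx=6,fy=6,interpolation=cv2.INTER_CUBIC))
"
```

```text
time_s: 19.68
tool_pos: [0.5309, -0.1801, 0.2391]
tool_rot: [70.6, 85.1, -16.7]
force: [-0.1, 0.2, 0.5]
grip_width: 0.0434
t 19.68 C mm [ -1.91  -6.94 257.89] A [-0.0117  0.9992 -0.0391] plain [ -1.2 -68.9 260.3] F lane [-0.06  0.24  0.46] grip 0.0434 tcp [ 0.5309 -0.1801  0.2391]
[308.9 148. ] [312.6 149.3] [277.9 148.8] [346.7 149.8]
```

View pics/w11c.png

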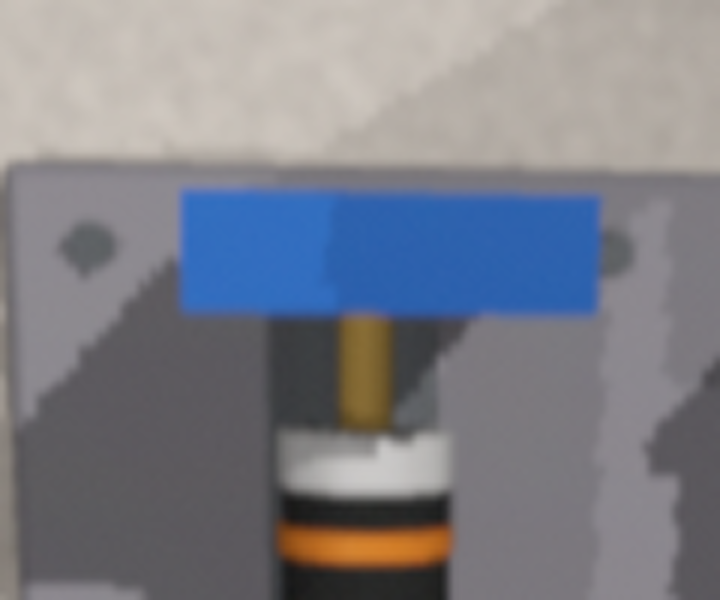

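View pics/t11.png

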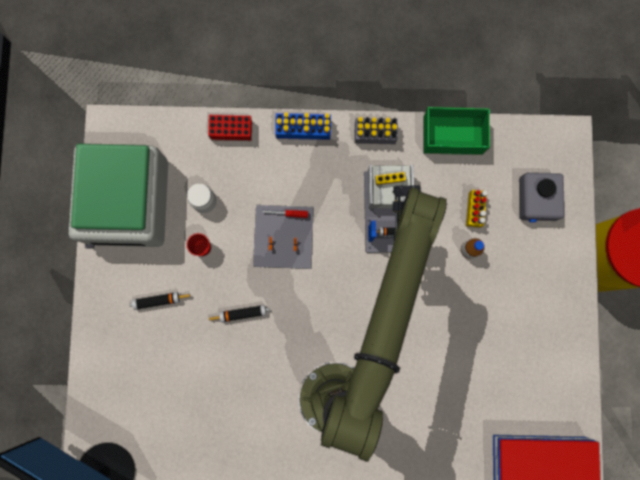

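```bash
python3 -m pendant '{"xyz":[[0,-0.02,0.02],[0,-0.03,0.03],[0,-0.03,0.03],[0,-0.03,0.02],[0,-0.02,0.01],[0,0,0],[0,0,0]],"turn":[0,0,0,0,0,0,0]}' 0.5 10; python3 -c "
from h import *
st()
ps=pose()
P=lambda x,y,z: proj('wrist',RL@np.array([x,y,z])/1e3+LO,ps).round(1)
print(P(0,58,71.5),P(-25,58,131),P(25,58,131))
im=read_camera('wrist'); cv2.imwrite('pics/w12.png',im[:,:,::-1])
u,v=P(0,58,71.5).astype(int); v=max(v,30)
cv2.imwrite('pics/w12c.png',cv2.resize(im[v-30:v+50,u-50:u+50,::-1],None,fx=7,fy=7,interpolation=cv2.INTER_CUBIC))
"
```

```text
time_s: 20.65
tool_pos: [0.5259, -0.3221, 0.3487]
tool_rot: [66.2, 85.4, -21.8]
force: [-0.2, 0.1, -0.9]
grip_width: 0.0434
t 20.65 C mm [ -11.46 -148.52  367.52] A [ 4.000e-04  9.991e-01 -4.300e-02] plain [ -11.5 -210.5  370.2] F lane [-0.23  0.13 -0.92] grip 0.0434 tcp [ 0.5259 -0.3221  0.3487]
[313.5   8. ] [289.2 -16.2] [344.1 -14.3]
```

View pics/w12c.png

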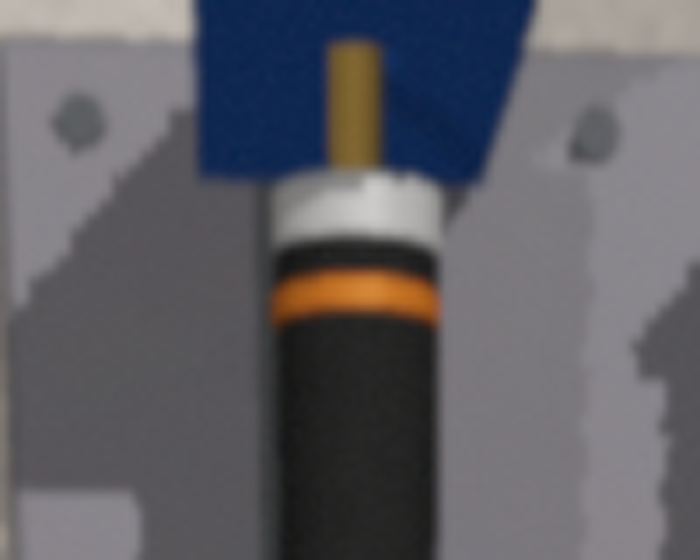

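```bash
python3 -c "
from cell import sign_off
print(sign_off())"
```

```text
the job is handed in; nothing more can be done
None
```

The sprung roller is fitted across the infeed lane and let go, and I handed the job in at about 20.7 s.

**Fit:** I pressed the brass pin against the blue stop with about 10 N and slid it down the face. At a roller height of about 74 mm the force dropped from 9.8 to 7.1 N as the pin popped into its recess. I then eased back 11 mm until the plain pin came up firm on the bottom of the white stop's recess. By camera and touch, the carrier sits about 4 mm off its drawn place in y and 1.5 mm high.

**Last checks:**
- The wrist pictures match a level roller with the plain pin home, its centre about 12 mm toward the white stop and its axis within about 1 mm of the lane's centre line in x.
- No empty recess shows behind the brass pin.
- The bystanders look unmoved in the top view.
- The robot reads no contact.

**What disagreed or went wrong:**
- An early approach overshot by about 13 mm in y. I backed off, and it did no visible damage.
- The arm tilted about 2.5° under the spring load, and the roller slipped 1–2 mm in the grip before it seated.
- The detector put the plain tip 2.6 mm further out and about 7 mm lower than my own fit. I trusted the fit.
- The detector did not find the sprung tip in the final view. That it is home rests on the pop and on the force readings while easing back.

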